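Release the key left latched on a four-place tube mixer

ROBOT

A 6-joint arm with a two-finger parallel gripper is mounted at the origin on a cart in front of the work surface, level with it; the furniture and walls round the work are solid. World frame = base frame: x ahead of the robot, y to its left, z up, the work surface at z = 0. Lengths are in m, angles in rad, forces in N, time in s.
With the tool pointing down it reaches from about 0.375 to 0.975 m from the base axis. Payload 3.8 kg.
Tool frame: the origin (TCP) lies midway between the tips of the shut fingers; the grasp point (between the pads) lies 19 mm behind it; z points along the fingers, y is the line along which they close (so a half turn about z gives the same grasp; the last joint's range is limited). The gripper opens to 88 mm and grips with 3 to 60 N. Pads are 18 mm wide; open, the fingers measure 123 mm over their backs; the gripper's body (75 mm by 187 mm) begins 45 mm behind the grasp point.
Start: joints at [1.195, 0.264, 1.604, -0, 1.274, -0.037], TCP at [0.224, 0.637, 0.239] pointing down, gripper open.
Joint ranges: [-2.63, 2.63], [-0.94, 2.18], [0.31, 2.57], [-1.31, 4.45], [0, 2.66], [-2.55, 2.55]. Speed limits (rad/s): [2.57, 2.57, 3.14, 3.14, 3.14, 3.14].

INTERFACE

Orientations are given as a rotation vector (axis times angle).
In Python, from cell import manip, inverse_kinematics, cams, order gives the robot as it stands. Calls block until the motion is done:
- manip.move_pose(position, orientation): joint-space move of the TCP to a pose.
- manip.move_linear(position, rate=0.15, rot=None): straight line of the TCP; rot=None keeps the orientation; rate is the mean speed in m/s.
- manip.set_joints(angles): joint-space move.
- manip.set_gripper(opening, force=None): finger opening in m; force is the grip in N (None keeps the last); returns when the fingers have stopped.
- manip.dwell(seconds).
- inverse_kinematics(position, orientation): joint angles nearest the present ones, or None.
- manip.state(): the state.
- cams.capture(name): name is "scene" or "top"; returns a dict with "image" (384x512x3 uint8, blue, green, red), "z_map" (384x512 float32, m along the optical axis (not along the pixel's ray), 0 where there is no reading), "intrinsics" (3x3 intrinsics, pixels), "position" and "orientation" of the camera in the world. Camera axes: x right, y down, z forward; pixel columns grow to the right and rows downward; lengths in m; the calibration is good to about 2 mm. A picture is of the moment at which its call begins.
A pose or a line that the arm cannot do raises manip.IKError and nothing moves.
- order.close_job(): hands the job in; it is judged then, once.
The state is a dict: "clock": time; "joint_pos": joint angles; "joint_velocities": joint speeds; "tau": joint torques, N m; "tool_pos": TCP position; "tcp_rot": TCP orientation; "contact_force": force on the tool from outside, world axes, zero at the start; "moment": the same for the moment, N m; "gripper_width": finger opening in m; "grasp_force": force on a finger pad.
Only numpy, scipy, OpenCV 4.12 (cv2) and the standard library are available. Lean on these libraries where they do the work, as an engineer would, in place of code of your own. Each camera call takes 0.05 s, during which the arm holds its last target. There are 200 camera calls.

TASK

Before the tube mixer is plugged in, all four of its station keys must be up, but one of these identical push-push keys has been left latched down. With a fingertip, tap each key lightly in turn from left to right, without latching the free ones or releasing the latched one, to feel which sits lower and does not give; then press that key right home and let go, so that it springs up. Nothing is picked up: the tubes and the things round the mixer stay where they stand.

Things in the scene. Friction and masses are not known exactly. Their poses are not given: they have to be found in the camera images.
- mixer: White tube mixer, fixed, 150 (x) x 200 mm (y). Origin: centre of its underside, on the worktop; x from the key row to the cups, y along the row to the left, z up. Front: console, top 36 mm above the worktop, keys 45 mm in front of the origin, grey knob (23 mm wide, 11 high) 29 mm right of the rightmost key's centre. Rear: head 58 mm high with four cups 15 mm wide, 36 deep, 77 mm behind the keys.
- place_1 (a point): Centre of the first (leftmost) key place, on the mixer's console surface 36 mm above the worktop; places are numbered from the left (+y) as seen from the robot and stand 40 mm apart along the row. Axes as the mixer's.
- place_2 (a point): Centre of the second key place, on the mixer's console surface 36 mm above the worktop; places are numbered from the left (+y) as seen from the robot and stand 40 mm apart along the row. Axes as the mixer's.
- place_3 (a point): Centre of the third key place, on the mixer's console surface 36 mm above the worktop; places are numbered from the left (+y) as seen from the robot and stand 40 mm apart along the row. Axes as the mixer's.
- place_4 (a point): Centre of the fourth (rightmost) key place, on the mixer's console surface 36 mm above the worktop; places are numbered from the left (+y) as seen from the robot and stand 40 mm apart along the row. Axes as the mixer's.
- station_a: One of four identical key stations (grey frame 31 x 34 mm round a pale beige-grey key); its place in the row differs from start to start. Origin: on the console surface at the key's centre, 36 mm above the worktop, not moving with the key; axes as the mixer's. Key top: flat, 21 (x) x 24 mm (y), 48 mm above the worktop when up, 44 latched, 40 pressed home.
- key_a (a joint): Travel of station_a's key, m, straight down: 0 up, 0.0042 latched, 0.008 home. A free key moves from 2.5 N on, takes about 5 N at 3 mm and 6 N at 6 mm, and springs back if let go before 6 mm; let go from beyond 6.5 mm it stays latched. A latched key is solid up to about 4 N; pressed on beyond 7 mm (7.5 N; 8.5 N at home) and let go, it springs up to 0.
- station_b: One of four identical key stations (grey frame 31 x 34 mm round a pale beige-grey key); its place in the row differs from start to start. Origin: on the console surface at the key's centre, 36 mm above the worktop, not moving with the key; axes as the mixer's. Key top: flat, 21 (x) x 24 mm (y), 48 mm above the worktop when up, 44 latched, 40 pressed home.
- key_b (a joint): Travel of station_b's key, m, straight down: 0 up, 0.0042 latched, 0.008 home. A free key moves from 2.5 N on, takes about 5 N at 3 mm and 6 N at 6 mm, and springs back if let go before 6 mm; let go from beyond 6.5 mm it stays latched. A latched key is solid up to about 4 N; pressed on beyond 7 mm (7.5 N; 8.5 N at home) and let go, it springs up to 0.
- station_c: One of four identical key stations (grey frame 31 x 34 mm round a pale beige-grey key); its place in the row differs from start to start. Origin: on the console surface at the key's centre, 36 mm above the worktop, not moving with the key; axes as the mixer's. Key top: flat, 21 (x) x 24 mm (y), 48 mm above the worktop when up, 44 latched, 40 pressed home.
- key_c (a joint): Travel of station_c's key, m, straight down: 0 up, 0.0042 latched, 0.008 home. A free key moves from 2.5 N on, takes about 5 N at 3 mm and 6 N at 6 mm, and springs back if let go before 6 mm; let go from beyond 6.5 mm it stays latched. A latched key is solid up to about 4 N; pressed on beyond 7 mm (7.5 N; 8.5 N at home) and let go, it springs up to 0.
- station_d: One of four identical key stations (grey frame 31 x 34 mm round a pale beige-grey key); its place in the row differs from start to start. Origin: on the console surface at the key's centre, 36 mm above the worktop, not moving with the key; axes as the mixer's. Key top: flat, 21 (x) x 24 mm (y), 48 mm above the worktop when up, 44 latched, 40 pressed home.
- key_d (a joint): Travel of station_d's key, m, straight down: 0 up, 0.0042 latched, 0.008 home. A free key moves from 2.5 N on, takes about 5 N at 3 mm and 6 N at 6 mm, and springs back if let go before 6 mm; let go from beyond 6.5 mm it stays latched. A latched key is solid up to about 4 N; pressed on beyond 7 mm (7.5 N; 8.5 N at home) and let go, it springs up to 0.
- tube_1: Capped sample tube, 17 mm wide at the cap and 82 mm high, standing loose in the leftmost cup. Loose; origin: centre of its underside. Its foot stands 22 mm above the worktop, its cap ends 104 mm above it.
- tube_2: Capped sample tube, as tube_1, in the third cup from the left. Loose; origin: centre of its underside. Its foot stands 22 mm above the worktop, its cap ends 104 mm above it.
- tube_3: Capped sample tube, as tube_1, in the rightmost cup. Loose; origin: centre of its underside. Its foot stands 22 mm above the worktop, its cap ends 104 mm above it.
- pot: Sample pot with a screw cap, 46 mm wide and 55 mm high, to the right of the mixer. Loose; origin: centre of its underside.
- marker: Marker pen, 135 mm long and 17 mm thick, lying to the right of the mixer. Loose; origin: centre of its underside.
- vial: Clear vial with a cap, 30 mm wide and 86 mm high, to the left of the mixer. Loose; origin: centre of its underside.
- dropper: Small dropper bottle, 29 mm wide and 62 mm high, to the left of the mixer. Loose; origin: centre of its underside.
- dish: Round culture dish, 72 mm wide and 15 mm high, to the left of the mixer. Loose; origin: centre of its underside.
Mind the look-alikes: they are no part of the job. Of the things that look like the dish, the middle-sized one is meant.

How it is judged:
By the outcome, as a careful person would: the job done as asked, in the order asked, and still so for the second after the job is handed in, with the robot touching nothing.
It also fails if it takes over 51 s, if anything falls off the work surface, if the arm or the gripper's body presses on something with over 40 N, if the wrist force passes 120 N, or if a joint passes its speed limit or range.

## Working session

There is one attempt and no reset: what is moved stays moved. The work goes in short steps, each a Python script; the robot and the scene stay as the last script left them, time stands still between calls to the robot, and variables do not carry over. Pictures are saved under pics/ and viewed, at most 10 in all, crops included, and the job is handed in when it is done.

```bash
ls; mkdir -p pics
python3 - <<'E'
from cell import manip,cams
import cv2,numpy as np
for n in("scene","top"):
    c=cams.capture(n);cv2.imwrite(f"pics/{n}1.png",c["image"]);np.savez(f"{n}.npz",**c)
    print(n,c["intrinsics"].tolist(),c["position"],c["orientation"])
s=manip.state();print(s)
E
```

```text
pics
scene [[375.0086498102062, 0.0, 253.677075085043], [0.0, 375.0086498102062, 189.1176596396808], [0.0, 0.0, 1.0]] [-3.58319203e-04 -4.20281174e-01  4.60672872e-01] [-1.90673083  0.88344367 -0.56078559]
top [[456.18866578636226, 0.0, 256.32109424528164], [0.0, 456.18866578636226, 192.3491555637101], [0.0, 0.0, 1.0]] [0.46631202 0.0579379  1.16043016] [-2.14298929  2.18751349 -0.11638257]
{'clock': 0.1, 'joint_pos': array([ 1.19509499e+00,  2.64694096e-01,  1.60517238e+00,  3.39184704e-05,
        1.27370114e+00, -3.69020212e-02]), 'joint_velocities': array([ 0.00014362, -0.00168247, -0.00454067,  0.0004255 ,  0.00015255,
       -0.00054838]), 'tau': array([ 7.28571176e-04, -5.03620541e+01, -3.58072722e+01,  7.32026738e-02,
        2.32669810e-02, -5.11417682e-05]), 'tool_pos': array([0.22410783, 0.63606304, 0.23753667]), 'tcp_rot': array([-5.29584712e-01, -3.09619027e+00,  3.02562291e-03]), 'contact_force': array([ 0.45359261, -0.49236124,  0.20316303]), 'moment': array([-0.02616216, -0.0277375 , -0.0450126 ]), 'grasp_force': 0.0, 'gripper_width': 0.08787987606356912}
```

View pics/scene1.png

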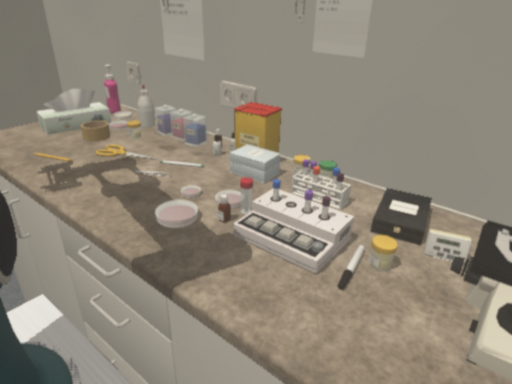

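View pics/top1.png

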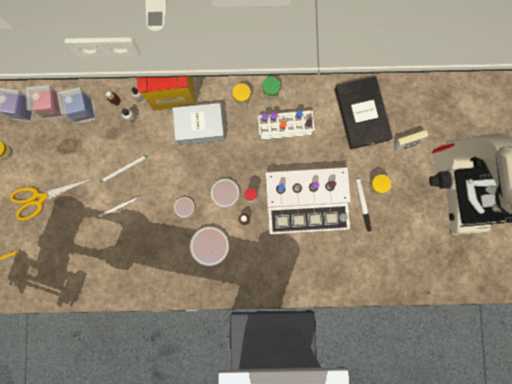

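The top view shows the mixer at about (308,200), with keys near (282,221), (299,220), (315,219) and (332,218). The knob is at (343,217). I'll enlarge it and measure with the depth map.

```bash
cat > h.py <<'E'
import numpy as np,cv2
from scipy.spatial.transform import Rotation as R
def ray(c,uv,z):
    K=c["intrinsics"];uv=np.atleast_2d(np.array(uv,float))
    d=np.c_[(uv-K[[0,1],[2,2]])/K[0,0],np.ones(len(uv))]@R.from_rotvec(c["orientation"]).as_matrix().T
    return c["position"]+d*((z-c["position"][2])/d[:,2])[:,None]
def cloud(c):
    v,u=np.mgrid[:384,:512];K=c["intrinsics"];z=c["z_map"]
    p=np.stack([(u-K[0,2])/K[0,0]*z,(v-K[1,2])/K[0,0]*z,z],-1)
    return p@R.from_rotvec(c["orientation"]).as_matrix().T+c["position"]
E
python3 - <<'E'
from h import *
t=np.load("top.npz");im=t["image"]
cv2.imwrite("pics/top_c.png",cv2.resize(im[160:242,258:358],None,fx=7,fy=7,interpolation=cv2.INTER_CUBIC))
s=np.load("scene.npz");cv2.imwrite("pics/sc_c.png",cv2.resize(s["image"][170:275,225:365],None,fx=5,fy=5,interpolation=cv2.INTER_CUBIC))
P=cloud(t)
np.set_printoptions(precision=4,suppress=True)
for r in(215,219,223): print((P[r,262:356,2]*1000).round().astype(int))
print(ray(t,[(282,221),(299,220),(315,219),(332,218)],.047))
E
```

```text
[  -4   -1    4   -5    1    2   35   37   37   36   38   41   35   38
   39   37   41   40   40   40   39   34   43   37   41   35   41   37
   33   37   39   40   36   38   36   39   35   43   44   42   39   40
   39   38   36   40   38   37   44   46   47   46   53   43   48   46
   46   50   36   40   40   36   35   39   40   47   46   50   48   47
   53   51   48   52 1160   34   35   43   46   42   46   47   46   46
   46   37   34    2   -1   -3   -1   -1   -1   -2]
[ 3  3  0  0  0  1 29 35 37 34 38 38 41 36 37 40 44 46 47 46 42 43 44 47
 42 39 34 37 42 39 39 43 49 49 51 45 49 47 48 48 46 47 38 39 39 39 38 38
 45 47 51 51 49 48 50 50 46 47 45 39 40 35 38 35 43 50 47 52 48 49 54 45
 47 49 48 39 38 44 50 45 47 45 49 49 47 47 36 32 -2  4  0  0 -1  1]
[  -2   -2    0   -2    1    0   15   34   35   36   39   37   39   36
   36   39   45   46   46   46   44   43   47   43   45   44   39   40
   35   42   34   38   49   50   49   51   47   51   48   47   50   49
   47   42   36   37   38   36   42   51   46   47   46   47   49   44
   42   44   43   40   39   38   37   38   38   37   33   40   37   37
   37   37   40   36   38   42   34   35   32   35   36   37   35   41
   36 1160   39   33    3   -1    4    2   -2    3]
[[ 0.5157 -0.0035  0.047 ]
 [ 0.5173 -0.045   0.047 ]
 [ 0.519  -0.0841  0.047 ]
 [ 0.5205 -0.1257  0.047 ]]
```

View pics/top_c.png

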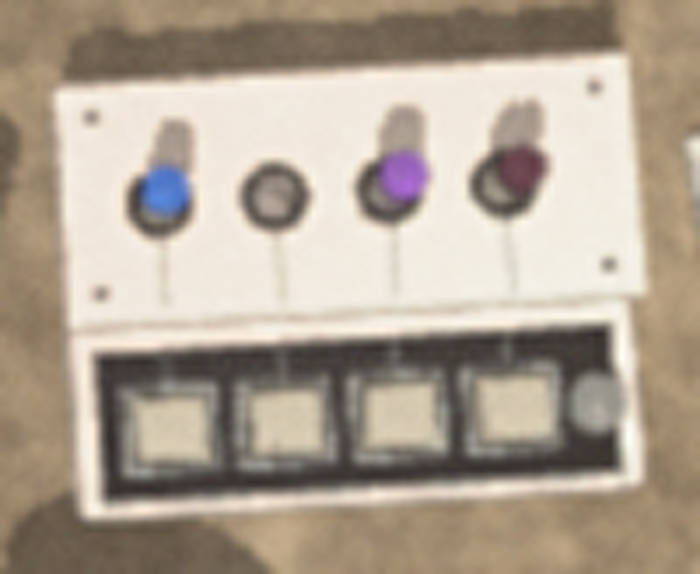

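View pics/sc_c.png

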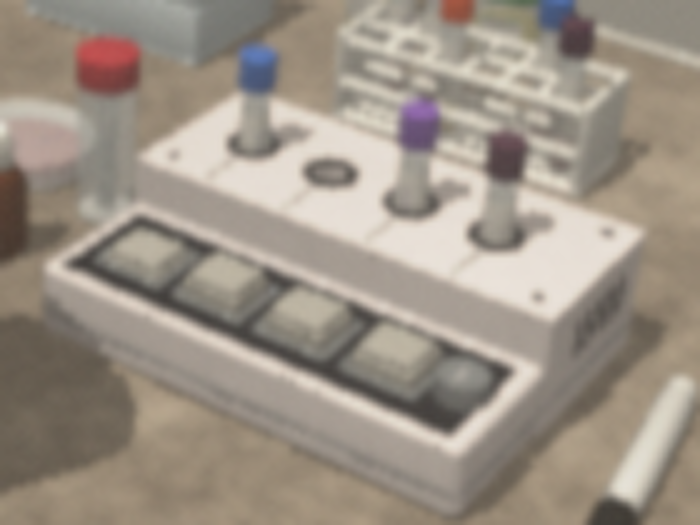

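Both crops show four keys. In top-crop pixels they are at (173,427), (287,423), (401,414) and (514,407), with the knob at (598,402). In the scene crop they are at (150,249), (226,278), (308,312) and (398,348). Next I'll cross-check the two views, shut the fingers and move above place 1. The tool y axis will lie along the row, which keeps the gripper body clear of the tubes. On key 4 I'll shift left, away from the knob.

```bash
cat >> h.py <<'E'
def keys():
    t=np.load("top.npz")
    q=np.array([(173,427),(287,423),(401,414),(514,407)])/7+np.array([257.6,159.6])
    return ray(t,q,.0475)
def fit(P):
    c=P[:,:2].mean(0);d=P[0,:2]-P[3,:2];d/=np.linalg.norm(d)
    yaw=np.arctan2(-d[0],d[1])
    return np.array([c+d*.04*k for k in(1.5,.5,-.5,-1.5)]),d,yaw
E
python3 - <<'E'
from h import *
from cell import manip
s=np.load("scene.npz");np.set_printoptions(precision=4,suppress=True)
Q=ray(s,np.array([(150,249),(226,278),(308,312),(398,348)])/5+[224.6,169.6],.0475)
P=keys();print(P,Q,sep="\n");print(fit(P),fit(Q))
p,d,yaw=fit(P);rot=(R.from_euler("z",yaw)*R.from_euler("y",np.pi)).as_rotvec()
manip.set_gripper(0.0,10)
manip.move_pose([*p[0],.13],rot)
for i in range(3):
    manip.dwell(.1);st=manip.state();print(st["clock"],st["tool_pos"],st["contact_force"],st["gripper_width"])
t=st["clock"]
manip.move_linear([*p[0],.06],rate=.1)
manip.move_linear([*p[0],.0595],rate=.02)
st=manip.state();print(st["clock"]-t,st["tool_pos"],st["contact_force"])
E
```

```text
[[ 0.5167 -0.0043  0.0475]
 [ 0.5172 -0.044   0.0475]
 [ 0.5196 -0.0838  0.0475]
 [ 0.5212 -0.1232  0.0475]]
[[ 0.5108 -0.0109  0.0475]
 [ 0.5143 -0.0477  0.0475]
 [ 0.5162 -0.0866  0.0475]
 [ 0.519  -0.1264  0.0475]]
(array([[ 0.5164, -0.0039],
       [ 0.5179, -0.0439],
       [ 0.5194, -0.0838],
       [ 0.5209, -0.1238]]), array([-0.038 ,  0.9993]), np.float64(0.037973209189752284)) (array([[ 0.5109, -0.0081],
       [ 0.5137, -0.048 ],
       [ 0.5165, -0.0879],
       [ 0.5193, -0.1278]]), array([-0.0704,  0.9975]), np.float64(0.07041891878717269))
4.025 [ 0.5166 -0.0033  0.1302] [ 0.303  -0.2169 -0.7927] 0.00032792747967915696
4.125 [ 0.5166 -0.0034  0.1301] [ 0.3226 -0.4157 -0.3584] 0.00028833635140395404
4.225 [ 0.5165 -0.0036  0.13  ] [ 0.9108  0.0104 -0.126 ] 0.0008987014037351991
1.1000000000000005 [ 0.517  -0.0039  0.0602] [ 0.4967 -0.326  -0.2553]
```

```bash
cat >> h.py <<'E'
def plan():
    p,d,yaw=fit(keys());p=p+[-.0015,-.002];p[3]+=.005*d
    return p
def F(m,n=3):
    v=[]
    for i in range(n): m.dwell(.02);s=m.state();v.append(s["contact_force"][2])
    return np.mean(v),s["tool_pos"][2]
def tap(m,xy,stop=3.3,zmin=.0425):
    m.move_linear([*xy,.06],rate=.12);m.move_linear([*xy,.052],rate=.04)
    f0=F(m,6)[0];z=.052;tr=[];zc=None
    while z>zmin:
        z-=.0005;m.move_linear([*xy,z],rate=.02)
        f,zz=F(m);f-=f0;tr.append((round(zz*1e3,2),round(f,2)))
        if f>stop: break
    m.move_linear([*xy,.06],rate=.06)
    print(tr,"t",round(m.state()["clock"],2))
E
python3 - <<'E'
from h import *
from cell import manip
tap(manip,plan()[0])
E
```

```text
[(np.float64(51.57), np.float64(-0.1)), (np.float64(51.0), np.float64(-0.49)), (np.float64(50.44), np.float64(-0.32)), (np.float64(49.95), np.float64(-0.35)), (np.float64(49.5), np.float64(-0.13)), (np.float64(48.95), np.float64(-0.29)), (np.float64(48.47), np.float64(-0.76)), (np.float64(47.95), np.float64(-0.58)), (np.float64(47.48), np.float64(0.04)), (np.float64(46.99), np.float64(-0.21)), (np.float64(46.47), np.float64(-0.52)), (np.float64(45.97), np.float64(-0.37)), (np.float64(45.47), np.float64(-0.11)), (np.float64(44.96), np.float64(-0.58)), (np.float64(44.47), np.float64(-0.31)), (np.float64(44.12), np.float64(0.9)), (np.float64(43.78), np.float64(4.06))] t 11.55
```

Key 1 makes contact at 44 mm and is solid, so it looks like the latched one. Now the other three.

Run:
```python
from h import *
from cell import manip
p=plan()
for i in(1,2,3): tap(manip,p[i],zmin=.0435)
```

```text
[(np.float64(51.6), np.float64(0.01)), (np.float64(51.01), np.float64(-0.3)), (np.float64(50.47), np.float64(0.17)), (np.float64(49.97), np.float64(-0.53)), (np.float64(49.49), np.float64(-0.32)), (np.float64(48.99), np.float64(0.2)), (np.float64(48.49), np.float64(-0.36)), (np.float64(48.16), np.float64(1.92)), (np.float64(47.59), np.float64(2.28)), (np.float64(47.05), np.float64(3.6))] t 15.85
[(np.float64(51.61), np.float64(-0.16)), (np.float64(51.01), np.float64(-0.35)), (np.float64(50.47), np.float64(-0.52)), (np.float64(49.96), np.float64(-0.22)), (np.float64(49.49), np.float64(-0.54)), (np.float64(48.95), np.float64(-0.38)), (np.float64(48.49), np.float64(-0.33)), (np.float64(48.19), np.float64(1.54)), (np.float64(47.57), np.float64(2.69)), (np.float64(47.03), np.float64(3.1)), (np.float64(46.54), np.float64(3.71))] t 20.46
[(np.float64(51.64), np.float64(-0.46)), (np.float64(51.01), np.float64(0.08)), (np.float64(50.5), np.float64(0.13)), (np.float64(49.99), np.float64(-0.43)), (np.float64(49.47), np.float64(-0.09)), (np.float64(48.97), np.float64(0.07)), (np.float64(48.48), np.float64(-0.5)), (np.float64(48.19), np.float64(1.88)), (np.float64(47.56), np.float64(2.88)), (np.float64(47.06), np.float64(3.67))] t 24.72
```

Keys 2 to 4 make contact at 48 mm and give, so they are free, and key 1 is latched. I'll press key 1 home and let go, then tap it very lightly to confirm it is up.

Run:
```python
from h import *
from cell import manip,cams
p=plan()[0]
manip.move_linear([*p,.062],rate=.12);manip.move_linear([*p,.0465],rate=.05)
f0=F(manip,4)[0];z=.0435
while z>.036:
    manip.move_linear([*p,z],rate=.02);f,zz=F(manip);f-=f0;print(round(zz*1e3,2),round(f,2))
    if f>11: break
    z-=.0007
manip.dwell(.1)
manip.move_linear([*p,.056],rate=.06)
tap(manip,p,stop=1.2,zmin=.0455)
manip.move_linear([p[0]-.08,p[1]+.05,.2],rate=.2)
q=manip.state()["joint_pos"].copy();q[0]+=.9;manip.set_joints(q)
c=cams.capture("top");cv2.imwrite("pics/top2.png",c["image"])
cr=cv2.resize(c["image"][160:242,230:358],None,fx=6,fy=6,interpolation=cv2.INTER_CUBIC);cv2.imwrite("pics/top2c.png",cr)
print(manip.state()["clock"])
```

```text
44.04 1.86
43.46 4.72
42.86 6.19
42.26 6.4
41.62 6.99
40.98 7.28
40.4 8.86
40.34 13.01
[(np.float64(51.58), np.float64(0.17)), (np.float64(51.01), np.float64(-0.59)), (np.float64(50.49), np.float64(-0.31)), (np.float64(49.97), np.float64(0.2)), (np.float64(49.48), np.float64(0.79)), (np.float64(48.99), np.float64(0.43)), (np.float64(48.48), np.float64(0.64)), (np.float64(48.16), np.float64(2.11))] t 32.79
35.25
```

View pics/top2.png

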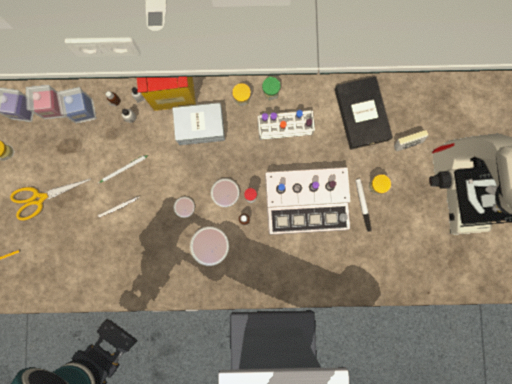

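The picture shows the arm clear of the bench and the mixer at (308,200) as before. The tubes, vial (250,194), dropper (243,218), dish, pot (382,184) and marker (363,205) have not moved. Key 1 now makes contact at 48 mm, so it is up.

```bash
python3 -c "
from cell import order
print(order.close_job())"
```

```text
the job is handed in; nothing more can be done
None
```

Key 1 (leftmost) was the latched one. After all four keys were tapped left to right, I pressed it home and it sprang up; a light tap confirmed it at 48 mm. Nothing else moved, and the job was handed in at about 35 s.

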